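# Wind the lab jack up under the receiving flask

## Task

Wind the lab jack up by its blue knob until the cork ring on its platform just touches and supports the round flask hanging above, without pushing the glassware up. Work only by the knob, let go of it at the end, and leave the glass and everything else on the bench undisturbed.

Things in the scene. Friction and masses are not known exactly. Their poses are not given: they have to be found in the camera images.
- jack: Aluminium scissor lab jack standing fast on the bench; base and platform 150 x 130 mm. Origin: middle of its underside on the bench. Its x axis (level) runs along the screw: the knob is on the -x side, 145 mm from the origin. The platform stays level and 160 mm above the bench at the start; the flask's axis is within 3 mm of the jack's middle.
- knob (a point): Centre of the jack's blue round knob: 40 mm across, 22 mm long, on the level screw (8 mm thick) along the jack's x axis, 70 mm clear of the platform's edge, about 80 mm above the bench at the start. It rises half as far as the platform. Clear space all round it except the screw behind it.
- jack_knob (a joint): Turn of the knob, rad, 0 at the start. Positive is clockwise as seen facing the knob (right-handed about the jack's x axis) and raises the platform 4 mm a radian; stop at 7.5. It turns stiffly (about 0.15 N m, 0.2 when the ring carries the flask) and stays where it is left, so it can be let go and gripped afresh.
- jack_platform (a joint): Rise of the platform above its starting height, m.
- platform_top (a point): Centre of the upper face of the jack's platform, on which the cork ring lies.
- ring_mid (a point): Middle of the cork ring (half-way up), loose on the platform: 100 mm outside, 60 mm bore, 28 mm thick.
- flask_bottom (a point): Lowest point of the round flask (105 mm across), the foot of a tall glass column with an orange condenser coil, on a retort stand. The flask touches the bore's edge when this point is 9.4 mm below the ring's upper face; at the start it is 7 to 17 mm higher than that.
- column (a joint): How far the glass column has been pushed up, m; 0 at the start. The column (0.75 to 1.1 kg) rests by a collar in its clamp under a light spring: a push of 12 to 16 N begins to lift it, and then it gives about 2.5 mm a newton.
- beaker: Bystander, loose: glass beaker, 68 mm wide, 95 mm high. Origin: middle of its underside.
- conical_flask: Bystander, loose: conical glass flask, 82 mm wide, 130 mm high. Origin: middle of its underside.
- dish: Bystander, loose: white evaporating dish, 90 mm wide, 35 mm high. Origin: middle of its underside.
- amber_bottle: Bystander, loose: amber bottle with black cap, 70 mm wide, 150 mm high. Origin: middle of its underside.
- wash_bottle: Bystander, loose: white wash bottle with red cap, 68 mm wide, 178 mm high. Origin: middle of its underside.
- spare_ring: Bystander, loose: small cork ring, 80 mm wide, 24 mm high. Origin: middle of its underside.
- spatula: Bystander, loose: steel spatula lying on the bench, 170 mm long.

How it is judged:
By the outcome, as a careful person would: the job done as asked, in the order asked, and still so for the second after the job is handed in, with the robot touching nothing.
It also fails if it takes over 69 s, if anything falls off the work surface, if the arm or the gripper's body presses on something with over 40 N, if the wrist force passes 120 N, or if a joint passes its speed limit or range.

## Robot

A 7-joint arm with a two-finger parallel gripper is mounted at the origin on the work surface. World frame = base frame: x ahead of the robot, y to its left, z up, the work surface at z = 0. Lengths are in m, angles in rad, forces in N, time in s.
With the tool pointing down it reaches from about 0.4 to 0.85 m from the base axis. Payload 10.4 kg.
Tool frame: the origin (TCP) lies midway between the tips of the shut fingers; the grasp point (between the pads) lies 19 mm behind it; z points along the fingers, x is the direction in which the jaws open and shut, and the axes are right-handed (so a half turn about z gives the same grasp; the last joint's range is limited). The gripper opens to 85 mm and grips with 20 to 120 N. Pads are 22 mm wide; open, the fingers measure 114 mm over their backs; the gripper's body (76 mm by 85 mm) begins 54 mm behind the grasp point. The pads swing forward as they close: fully open they stand 13 mm farther back than shut.
Start: joints at [-1.361, 0.332, -0.065, 1.46, 0.022, 1.35, -0.088], TCP at [0.144, 0.608, 0.231] pointing down, gripper open.
Joint ranges: [-2.6, 2.6], [-0.5, 2.12], [-1.47, 1.34], [0.16, 2.42], [-1.27, 4.41], [0.06, 2.06], [-2.6, 2.6]. Speed limits (rad/s): [2.22, 2.22, 2.79, 2.79, 3.14, 3.14, 3.14].

## Interface

Orientations are given as a unit quaternion [x, y, z, w].
In Python, from workcell import telemetry, eyes, order gives the robot as it stands.
- The arm moves only by the tool servo_tool, never from a script. Its argument "deltas" is a list of rows, each a list of 3 entries, a list of its own where there are three numbers: the shift along the tool's x, y, z in cm, then the turn about the tool's z in rad, then the finger opening in cm, from 0 to 8.54. A call has 1 to 12 rows; each row shifts and turns the pose as measured when the row begins, along the tool's axes as they then stand; what a row does not reach is not made up. A row lasts 1/12 s, in which the tool goes at most 41.7 mm and 7.16 degrees, less where a joint would pass 70% of its speed; a pose out of reach is approached as far as the arm can. A call is refused whole if a number of a shift passes 4.17 or a number of a turn 0.125, either way. A call with a gripper value outside its range is refused whole. The fingers move at their own pace and stop on an object; "force" is the grip in N (left out, the last holds). Time passes only in rows, so rows that do not move let the fingers close. It gives the time, the measured TCP pose, the force and the opening at its end, in the units of the state.
- telemetry.get_obs(): the state, without advancing time (a new reading comes with each control period).
- eyes.camera(name): name is "side" or "top"; returns (picture, depth): 384x512x3 uint8, blue, green, red; 384x512 float32, m along the optical axis (not along the pixel's ray), 0 where there is no reading.
- eyes.calibration(name): a dict with "fx", "fy", "cx", "cy" (pixels), "distortion" ([k1, k2, p1, p2, k3] as OpenCV has them; the pictures are not rectified), "rvec" (rotation vector, rad) and "tvec" (3), from world to camera coordinates, as OpenCV has them. Camera axes: x right, y down, z forward; pixel columns grow to the right and rows downward; lengths in m; the calibration is good to about 2 mm. A picture is of the moment at which its call begins. calibration takes no time and is no camera call.
- order.hand_in(): hands the job in, once; it reports no verdict.
The state is a dict: "clock": time; "joint_pos": joint angles; "joint_velocities": joint speeds; "tau": joint torques, N m; "position": TCP position; "ee_rot": TCP orientation; "ft_force": force on the tool from outside, world axes, zero at the start; "torque": the same for the moment, N m; "grip_width": opening from 0.0 (shut) to 1.0 (fully open).
Only numpy, scipy, OpenCV 4.12 (cv2) and the standard library are available. Lean on these libraries where they do the work, as an engineer would, in place of code of your own. Each camera call takes 0.05 s, during which the arm holds its last target. There are 200 camera calls.

## Working session

There is one attempt and no reset: what is moved stays moved. The work goes in short steps, Python scripts to look and compute and a tool call to move; the robot and the scene stay as the last step left them, time stands still between calls to the robot, and variables do not carry over. Pictures are saved under pics/ and viewed, about 8 in all and at most 12, crops included, and the job is handed in when it is done.

Besides the shell and the picture viewer there is one more tool, called after "Request:" as name(argument=value, ...) on one line, values as JSON. servo_tool: Moves the arm, as the interface text tells. Its arguments: {"type":"object","properties":{"deltas":{"type":"array"},"force":{"type":"number"}},"required":["deltas"]}

```bash
ls; mkdir -p pics; cat > h.py <<'E'
import numpy as np, cv2
from workcell import telemetry, eyes, order
from scipy.spatial.transform import Rotation as R
def cal(n):
    c=eyes.calibration(n); K=np.array([[c['fx'],0,c['cx']],[0,c['fy'],c['cy']],[0,0,1.]])
    return K,np.array(c['distortion'],float),np.array(c['rvec'],float),np.array(c['tvec'],float)
def world(n,uv,d):
    K,D,r,t=cal(n); uv=np.array(uv,float).reshape(-1,1,2); d=np.array(d,float).reshape(-1,1)
    p=cv2.undistortPoints(uv,K,D).reshape(-1,2)
    return (np.hstack([p,np.ones((len(p),1))])*d-t.ravel())@cv2.Rodrigues(r)[0]
def cloud(n,dep):
    v,u=np.mgrid[:384,:512]; return world(n,np.stack([u,v],-1).reshape(-1,2),dep.ravel()).reshape(384,512,3)
def proj(n,P):
    K,D,r,t=cal(n); return cv2.projectPoints(np.array(P,float).reshape(-1,1,3),r,t,K,D)[0].reshape(-1,2)
E
python3 - <<'E'
from h import *
for n in ('side','top'):
    im,d=eyes.camera(n); cv2.imwrite(f'pics/{n}0.png',im); np.save(f'{n}0.npy',d)
    K,D,r,t=cal(n); print(n,-cv2.Rodrigues(r)[0].T@t.ravel(),cv2.Rodrigues(r)[0][2],K[0,0])
    hsv=cv2.cvtColor(im,cv2.COLOR_BGR2HSV); m=cv2.inRange(hsv,(100,120,50),(130,255,255))
    nn,l,s,c=cv2.connectedComponentsWithStats(m)
    W=cloud(n,d)
    for i in range(1,nn):
        if s[i,4]>30: p=W[(l==i)&(d>0)]; print(s[i],np.median(p,0),p.min(0),p.max(0))
print(telemetry.get_obs())
E
```

```text
pics
side [ 0.12195624 -0.92092443  1.28589215] [ 0.24528472  0.62732759 -0.73911805] 471.0328100627679
[223   0   8   9  65] [0.74712179 1.13747484 0.2504149 ] [ 0.72571916  1.11523297 -0.19170439] [1.02089902 1.95581136 0.26304429]
[ 193   70   79   50 1662] [0.63713421 0.70908705 0.0214539 ] [ 0.4671843   0.51765619 -0.02241358] [0.81095671 0.92573281 0.10997729]
[261 181  13  13 118] [0.52869109 0.09192803 0.08896649] [ 0.51160396  0.07166241 -0.002671  ] [0.57736691 0.17585038 0.10594106]
top [0.33249221 0.0426399  1.49072556] [ 0.14172242  0.00795207 -0.9898745 ] 447.6360584360463
[  26  116   69   90 3960] [0.63017424 0.73265051 0.00807995] [ 0.47042419  0.62689831 -0.1442893 ] [0.83053462 0.93791212 0.0976176 ]
[236 180  14  14 128] [0.53422432 0.1017582  0.09428829] [ 0.51327693  0.07708347 -0.00308397] [0.5686754  0.12376859 0.108504  ]
{'clock': 0.1, 'joint_pos': array([-1.36060454,  0.33281483, -0.06470884,  1.46084145,  0.02158452,
        1.34987106, -0.08854226]), 'joint_velocities': array([ 2.24027911e-04, -2.98987708e-03, -9.87510013e-04, -1.33138979e-03,
        5.91462591e-04, -2.62610714e-04, -2.96569900e-05]), 'tau': array([ 1.24397659e-03, -6.26743197e+01,  4.89825255e-02, -3.92429852e+01,
        1.63833692e-02,  6.81108955e-03, -1.32689874e-05]), 'position': array([0.14410204, 0.60783177, 0.23059923]), 'ee_rot': array([ 7.84446418e-01,  6.20196285e-01, -4.74947481e-04,  3.98582783e-04]), 'ft_force': array([-0.10931164,  0.44423917, -0.57537224]), 'torque': array([ 0.08486649, -0.0379456 ,  0.00540914]), 'grip_width': 0.9965081036419058}
```

```bash
python3 - <<'E'
import cv2,numpy as np
a=cv2.imread('pics/side0.png');b=cv2.imread('pics/top0.png')
cv2.imwrite('pics/s1.png',cv2.resize(a,(800,600),interpolation=cv2.INTER_CUBIC)); cv2.imwrite('pics/t1.png',cv2.resize(b,(800,600),interpolation=cv2.INTER_CUBIC))
E
```

```text
(no output)
```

View pics/s1.png

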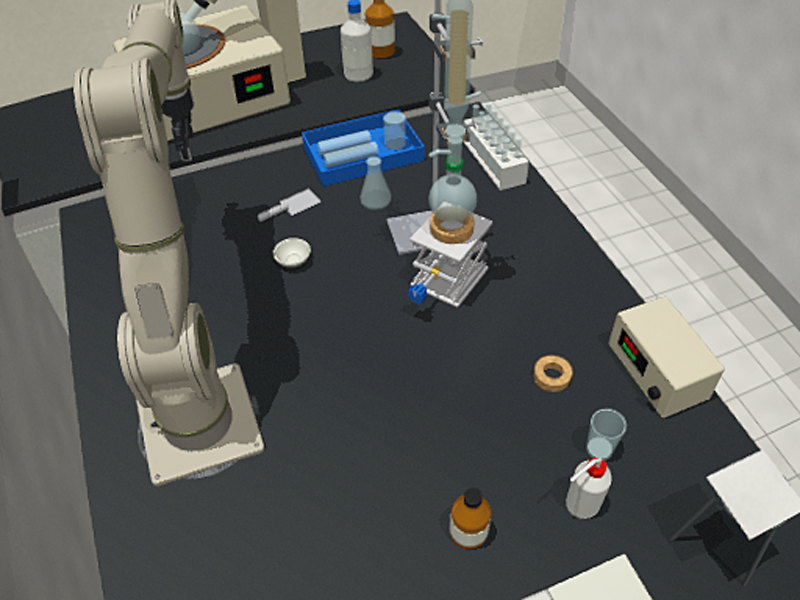

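View pics/t1.png

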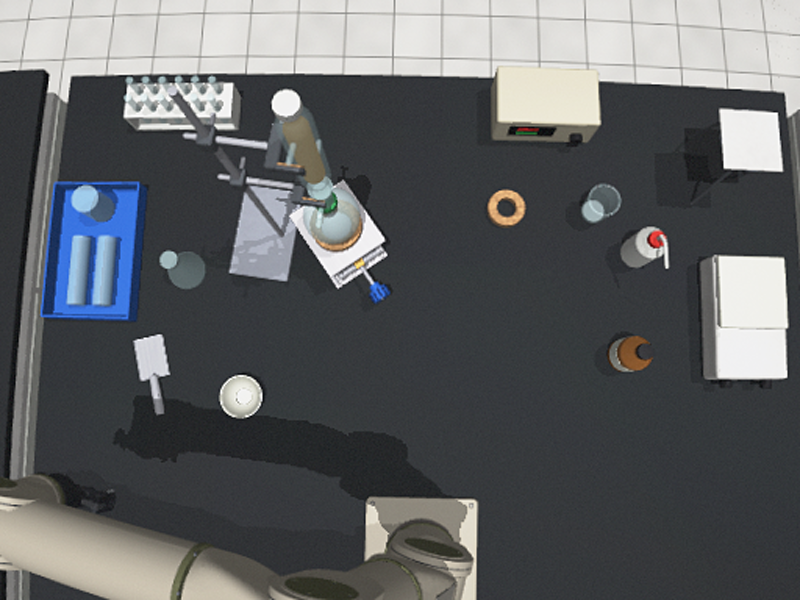

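Both views show the jack: the knob is at about (416,292) in the side picture and (378,290) in the top one. The knob faces the robot, and the flask hangs over the ring. The tool only points down, so I'll pinch the knob between its front and back faces above the screw and drag it round in arcs. Next I measure the jack's axis, the knob and the gap.

```bash
python3 - <<'E'
from h import *
P={}
for n in ('side','top'):
    d=np.load(f'{n}0.npy'); im=cv2.imread(f'pics/{n}0.png'); W=cloud(n,d); hsv=cv2.cvtColor(im,cv2.COLOR_BGR2HSV)
    near=(abs(W[...,0]-.65)<.16)&(abs(W[...,1]-.17)<.16)&(d>0)
    pl=near&(abs(W[...,2]-.16)<.006)&(hsv[...,1]<40)&(hsv[...,2]>110)
    p=W[pl]; print(n,'plat',len(p),np.median(p,0)); rect=cv2.minAreaRect((p[:,:2]*1000).astype(np.float32)); print(rect, cv2.boxPoints(rect).round(1).tolist())
    b=cv2.inRange(hsv,(100,120,40),(130,255,255))>0
    k=b&near&(W[...,2]>.05)&(W[...,0]<.6); q=W[k]; print('knob',len(q),np.percentile(q,[5,50,95],axis=0).round(4).tolist())
    c=near&(hsv[...,0]>8)&(hsv[...,0]<22)&(hsv[...,1]>90)&(abs(W[...,2]-.188)<.006); print('ring',c.sum(),np.median(W[c],0) if c.any() else '', cv2.minEnclosingCircle((W[c][:,:2]*1000).astype(np.float32)))
    v,u=np.nonzero(k); print('knob px centroid',u.mean(),v.mean())
E
python3 - <<'E'
import cv2,numpy as np
a=cv2.imread('pics/side0.png')[95:205,245:325];b=cv2.imread('pics/top0.png')[100:205,170:260]
f=lambda i,s:cv2.resize(i,None,fx=s,fy=s,interpolation=cv2.INTER_CUBIC)
A=f(a,5);B=f(b,4); H=max(A.shape[0],B.shape[0])
o=np.zeros((H,A.shape[1]+B.shape[1],3),np.uint8);o[:A.shape[0],:A.shape[1]]=A;o[:B.shape[0],A.shape[1]:]=B
cv2.imwrite('pics/crop1.png',o)
E
```

```text
side plat 542 [0.62546354 0.15654669 0.15941405]
((647.9594116210938, 177.8892059326172), (155.2881317138672, 133.8000946044922), 35.58881378173828) [[545.9000244140625, 187.10000610351562], [623.7999877929688, 78.30000305175781], [750.0, 168.6999969482422], [672.2000122070312, 277.5]]
knob 111 [[0.5137, 0.0762, 0.0666], [0.5282, 0.0911, 0.0891], [0.5466, 0.1056, 0.1022]]
ring 185 [0.62726538 0.15268962 0.18724741] ((646.9778442382812, 173.99786376953125), 49.32846450805664)
knob px centroid 266.9009009009009 187.0900900900901
top plat 819 [0.61751955 0.16735467 0.16045528]
((643.2938842773438, 202.1647186279297), (166.28404235839844, 169.36129760742188), 35.668880462646484) [[526.4000244140625, 222.5], [625.0999755859375, 84.9000015258789], [760.2000122070312, 181.89999389648438], [661.5, 319.3999938964844]]
knob 117 [[0.5161, 0.0826, 0.0845], [0.5327, 0.1, 0.0953], [0.5487, 0.1151, 0.1035]]
ring 116 [0.61126192 0.15884632 0.18863053] ((633.087890625, 173.13888549804688), 44.82720947265625)
knob px centroid 241.991452991453 186.65811965811966
```

View pics/crop1.png

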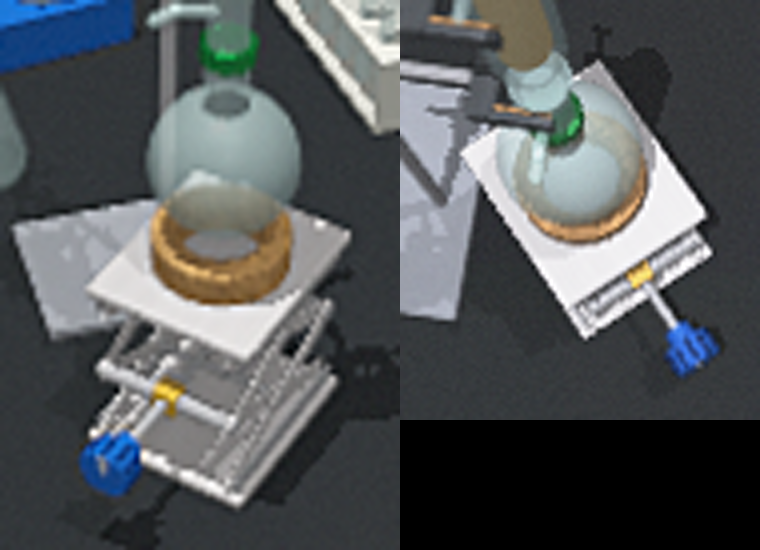

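The crop shows the knob (110,462 in the left half), the yellow nut and the screw clear behind it, and the flask bottom hidden inside the ring's bore. I'll triangulate the knob centre and estimate the flask height from its silhouette.

```bash
cat >> h.py <<'E'
def tri(us,ut):
    A=[];b=[]
    from scipy.optimize import least_squares
    f=lambda X:np.r_[proj('side',X)[0]-us,proj('top',X)[0]-ut]
    s=least_squares(f,[.6,.15,.1]); return s.x,s.fun
E
python3 - <<'E'
from h import *
C={}
for n in ('side','top'):
    im=cv2.imread(f'pics/{n}0.png').astype(int); y0,y1,x0,x1=(175,200,255,282) if n=='side' else (174,200,230,258)
    c=im[y0:y1,x0:x1]; w=np.clip(c[...,0]-c[...,2]-25,0,120).astype(float)/120; w=np.minimum(w*2,1)
    v,u=np.mgrid[y0:y1,x0:x1]; C[n]=np.array([(w*u).sum(),(w*v).sum()])/w.sum(); print(n,C[n],w.sum())
print('knob',tri(C['side'],C['top']))
x=np.array([.648,.178]); e=np.array([np.cos(.621),np.sin(.621)]); print('pred from platform',x-.145*e)
# predicted silhouettes of the knob centre / platform corners for check
K=tri(C['side'],C['top'])[0]
c=K[:2]+.145*e
cor=[[*(c+a*75*e/1000+b*65*np.array([-e[1],e[0]])/1000),.16] for a,b in((1,1),(1,-1),(-1,-1),(-1,1))]
for n in('side','top'): print(n,proj(n,cor).round(1).tolist(), cor)
# flask sphere: predict silhouette circle centre for gap g
for g in(.007,.012,.017):
    zb=.188-.0094+g; print(g,proj('side',[[*c,zb+.0525],[*c,zb+.105]]).round(2).tolist())
print(tri(np.array([245+44.8,95+33.]),np.array([170+(573-400)/4,100+170/4])))
E
```

```text
side [266.95482955 187.03011364] 117.33333333333334
top [241.79819444 186.35125   ] 120.0
knob (array([0.53531969, 0.10102098, 0.07475275]), array([ 0.48451793, -0.09758132, -0.11736488,  0.43904147]))
pred from platform [0.53007193 0.09363193]
side [[284.2, 126.7], [315.5, 139.2], [294.6, 164.4], [262.2, 150.5]] [[np.float64(0.6764248681520512), np.float64(0.2818920061601887), 0.16], [np.float64(0.7520652054363507), np.float64(0.1761633942544353), 0.16], [np.float64(0.6300706532374044), np.float64(0.08888608200332052), 0.16], [np.float64(0.5544303159531049), np.float64(0.1946146939090739), 0.16]]
top [[183.1, 136.1], [218.3, 113.0], [245.5, 152.0], [209.8, 175.8]] [[np.float64(0.6764248681520512), np.float64(0.2818920061601887), 0.16], [np.float64(0.7520652054363507), np.float64(0.1761633942544353), 0.16], [np.float64(0.6300706532374044), np.float64(0.08888608200332052), 0.16], [np.float64(0.5544303159531049), np.float64(0.1946146939090739), 0.16]]
0.007 [[289.81, 127.89], [290.26, 115.88]]
0.012 [[289.86, 126.77], [290.3, 114.71]]
0.017 [[289.9, 125.65], [290.35, 113.53]]
(array([0.64209613, 0.17768439, 0.24516718]), array([-1.99858788,  0.49606017,  0.46923618, -1.68011502]))
```

```bash
python3 - <<'E'
from h import *
def onplane(n,uv,z):
    a=world(n,uv,np.ones(len(uv)));K,D,r,t=cal(n);o=-cv2.Rodrigues(r)[0].T@t
    d=a-o; return o+d*((z-o[2])/d[:,2])[:,None]
S=onplane('side',[[262.6,152.6],[292.6,166],[314.6,141.6]],.16);T=onplane('top',[[185.1,136.6],[219.6,114.6],[245.9,153.4]],.16)
print(S.round(4),T.round(4)); 
print('side centre',(S[0]+S[2])/2,'len',np.linalg.norm(S[0]-S[1]),np.linalg.norm(S[2]-S[1]),np.degrees(np.arctan2(*(S[2]-S[1])[1::-1])))
print('top centre',(T[0]+T[2])/2,np.linalg.norm(T[0]-T[1]),np.linalg.norm(T[2]-T[1]),np.degrees(np.arctan2(*(T[1]-T[2])[1::-1])))
print(telemetry.get_obs()['ft_force'], (R.from_quat(telemetry.get_obs()['ee_rot']).as_matrix()).round(3))
E
```

```text
[[0.5519 0.1844 0.16  ]
 [0.6207 0.0847 0.16  ]
 [0.7436 0.1661 0.16  ]] [[0.6751 0.2756 0.16  ]
 [0.7469 0.1719 0.16  ]
 [0.6259 0.0875 0.16  ]]
side centre [0.64774205 0.17523776 0.16      ] len 0.12109592689968662 0.14737270530987637 33.51491252398703
top centre [0.65046771 0.18155003 0.16      ] 0.126166703213836 0.14764033405326513 34.909464254689745
[-0.10931164  0.44423917 -0.57537224] [[ 0.231  0.973 -0.   ]
 [ 0.973 -0.231 -0.001]
 [-0.001  0.    -1.   ]]
```

Request:
servo_tool(deltas=[[[0, 0, 0], 0.121, 5], [[0, 0, 0], 0.121, 5], [[0, 0, 0], 0.121, 5], [[0, 0, 0], 0.121, 5], [[0, 0, 0], 0.121, 5], [[0, 0, 0], 0.121, 5], [[0, 2, 0], 0, 5], [[0, 3, 0], 0, 5], [[0, 3, 0], 0, 5], [[0, 3, 0], 0, 5], [[0, 3, 0], 0, 5], [[0, 3, 0], 0, 5]], force=60)

```text
clock: 1.1
position: [0.2342, 0.4624, 0.2238]
ee_rot: [0.956, 0.292, -0.004, 0.005]
ft_force: [0.3, 0.7, -0.3]
grip_width: 0.588
```

Request:
servo_tool(deltas=[[[0.3, 3.5, -0.1], 0, 5], [[0.3, 3.5, -0.1], 0, 5], [[0.3, 3.5, 0], 0, 5], [[0.3, 3.5, 0], 0, 5], [[0.3, 3.5, 0], 0, 5], [[0.3, 3.5, 0], 0, 5], [[0.3, 3.5, 0], 0, 5], [[0.3, 3.5, 0], 0, 5], [[0.3, 3.5, 0], 0, 5], [[0.3, 3.5, 0], 0, 5], [[0.3, 3.5, 0], 0, 5], [[0.1, 2, 0], 0, 5]])

```text
clock: 2.1
position: [0.497, 0.1244, 0.2261]
ee_rot: [0.956, 0.292, -0.006, 0.005]
ft_force: [0.4, -0.0, -0.3]
grip_width: 0.586
```

```bash
cat >> h.py <<'E'
def rel(X=(.532,.097,.079)):
    o=telemetry.get_obs(); M=R.from_quat(o['ee_rot']).as_matrix(); 
    print('t',round(o['clock'],2),'pos',o['position'].round(4),'yaw',round(np.degrees(np.arctan2(M[1,0],M[0,0])),2),'tool-frame cm to knob',(M.T@(np.array(X)-o['position'])*100).round(2),'ft',o['ft_force'].round(1),'grip',round(o['grip_width']*8.54,2),'tiltz',M[:,2].round(3))
E
python3 -c "
from h import *
rel()"
```

```text
t 2.1 pos [0.497  0.1244 0.2261] yaw 34.01 tool-frame cm to knob [ 1.58  4.14 14.72] ft [ 0.4 -0.  -0.3] grip 5.01 tiltz [-0.008 -0.013 -1.   ]
```

Request:
servo_tool(deltas=[[[0.8, 2.1, 0], 0, 5], [[0.8, 2.1, 0], 0, 5], [[0, 0, 2.5], 0, 5], [[0, 0, 2.5], 0, 5], [[0, 0, 2.5], 0, 5], [[0, 0, 2], 0, 5], [[0, 0, 0], 0, 5], [[0, 0, 0], 0, 5]])

```text
clock: 2.77
position: [0.5373, 0.0868, 0.1272]
ee_rot: [0.958, 0.287, -0.006, 0.007]
ft_force: [0.4, 0.3, 0.8]
grip_width: 0.587
```

```bash
python3 - <<'E'
from h import *
rel()
f=lambda i,s:cv2.resize(i,None,fx=s,fy=s,interpolation=cv2.INTER_CUBIC)
a,d=eyes.camera('side');b,e=eyes.camera('top')
o=telemetry.get_obs();M=R.from_quat(o['ee_rot']).as_matrix()
for n in('side','top'): print(n,'tcp',proj(n,[o['position'],o['position']+M@[.025,0,-.006],o['position']+M@[-.025,0,-.006],[.532,.097,.079]]).round(1).tolist())
cv2.imwrite('pics/c2.png',np.hstack([f(a[115:215,235:315],5),f(b[120:220,195:275],5)]))
E
```

```text
t 2.77 pos [0.5373 0.0868 0.1272] yaw 33.33 tool-frame cm to knob [ 0.19 -1.19  4.81] ft [0.4 0.3 0.8] grip 5.01 tiltz [-0.007 -0.016 -1.   ]
side tcp [[269.6, 178.9], [273.7, 173.3], [265.4, 182.1], [267.0, 187.2]]
top tcp [[245.5, 183.7], [241.2, 176.6], [249.8, 190.2], [242.9, 187.7]]
```

View pics/c2.png

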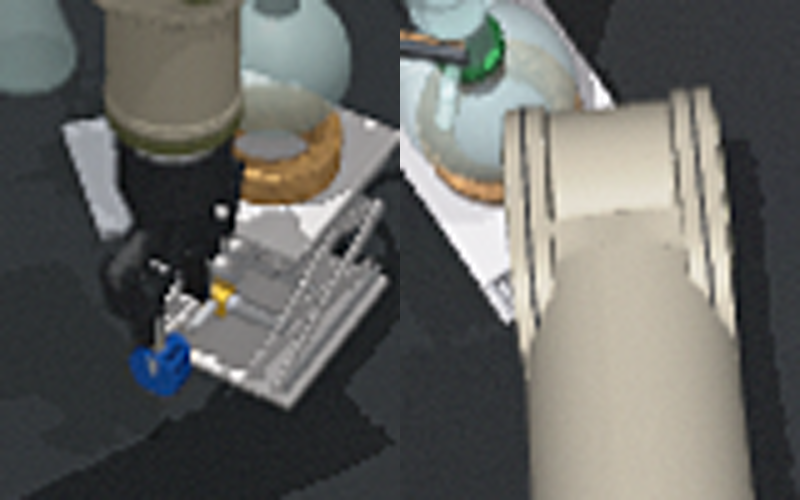

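Request:
servo_tool(deltas=[[[0.1, -0.6, 0], 0.0, 5], [[0.1, -0.6, 0], -0.015, 5], [[0, 0, 0], -0.015, 5], [[0, 0, 1], 0, 5], [[0, 0, 1], 0, 5], [[0, 0, 1], 0, 5], [[0, 0, 0.5], 0, 5], [[0, 0, 0], 0, 5]])

```text
clock: 3.53
position: [0.5344, 0.1011, 0.0941]
ee_rot: [0.953, 0.304, -0.001, 0.006]
ft_force: [0.4, 0.4, -0.4]
grip_width: 0.586
```

```bash
python3 -c "
from h import *
rel()"
```

```text
t 3.53 pos [0.5344 0.1011 0.0941] yaw 35.4 tool-frame cm to knob [-0.42  0.18  1.51] ft [ 0.4  0.4 -0.4] grip 5.01 tiltz [ 0.001 -0.012 -1.   ]
```

Request:
servo_tool(deltas=[[[-0.3, 0.1, 0.3], 0.0, 5], [[0, 0, 0.2], 0, 5], [[0, 0, 0.2], 0, 5], [[0, 0, 0], 0, 5]])

```text
clock: 3.87
position: [0.5319, 0.0973, 0.0855]
ee_rot: [0.953, 0.303, -0.002, 0.006]
ft_force: [0.1, -0.3, 0.6]
grip_width: 0.579
```

```bash
python3 -c "
from h import *
rel()"
```

```text
t 3.87 pos [0.5319 0.0973 0.0855] yaw 35.33 tool-frame cm to knob [-0.    0.02  0.65] ft [ 0.1 -0.3  0.6] grip 4.95 tiltz [-0.001 -0.013 -1.   ]
```

Request:
servo_tool(deltas=[[[0, 0, 0.2], 0, 5], [[0, 0, 0.2], 0, 5], [[0, 0, 0], 0, 5]])

```text
clock: 4.12
position: [0.5323, 0.0972, 0.0816]
ee_rot: [0.953, 0.303, -0.002, 0.006]
ft_force: [-0.1, -0.2, 0.1]
grip_width: 0.586
```

Request:
servo_tool(deltas=[[[0, 0, 0.2], 0, 5], [[0, 0, 0.2], 0, 5], [[0, 0, 0], 0, 5]])

```text
clock: 4.37
position: [0.5331, 0.0973, 0.08]
ee_rot: [0.953, 0.303, -0.001, 0.005]
ft_force: [-8.4, -1.4, 10.8]
grip_width: 0.586
```

Request:
servo_tool(deltas=[[[-0.05, 0, -0.6], 0, 5], [[0, -0.5, -0.1], 0, 5], [[0, -0.5, 0], 0, 5], [[0, 0, 0], 0, 5], [[0, 0, 0], 0, 5]])

```text
clock: 4.78
position: [0.5266, 0.1066, 0.0877]
ee_rot: [0.953, 0.303, -0.0, 0.005]
ft_force: [0.1, 0.4, -0.2]
grip_width: 0.588
```

```bash
python3 -c "
from h import *
rel((.532,.097,.081))"
```

```text
t 4.78 pos [0.5266 0.1066 0.0877] yaw 35.32 tool-frame cm to knob [-0.11  1.08  0.68] ft [ 0.1  0.4 -0.2] grip 5.02 tiltz [ 0.002 -0.01  -1.   ]
```

```bash
cat >> h.py <<'E'
def look(N=4,ref=None,save=None):
    I=[];Z=[]
    for _ in range(N):
        a,d=eyes.camera('side'); I.append(a.astype(np.float32)); Z.append(d)
    a=np.mean(I,0); d=np.median(Z,0).astype(np.float32); W=cloud('side',d)
    c0=np.array([.649,.178]); e=np.array([.819,.574]); g=W[...,:2]-c0
    X=g@e; Y=g@np.array([-e[1],e[0]])
    r=np.hypot(X,Y); m=(abs(X)<.07)&(abs(Y)<.06)&(r>.056)&(W[...,2]>.15)&(W[...,2]<.205)
    m&=(a.max(2)-a.min(2)<25)&(a.max(2)>120)
    print('platform z',np.median(W[m][:,2]).round(5),m.sum())
    if save: np.save(save,a)
    if ref is not None:
        b=np.load(ref)
        for nm,(y0,y1,x0,x1) in dict(clip=(96,116,282,300),coil=(8,60,280,308),ring=(135,158,274,306),static=(155,195,285,315)).items():
            f=lambda q:q[y0:y1,x0:x1].mean(2).astype(np.float32)
            Wp=np.array([[1,0,0],[0,1,0]],np.float32)
            try: cc,Wp=cv2.findTransformECC(f(b),f(a),Wp,cv2.MOTION_TRANSLATION,(3,100,1e-5),None,3); print(nm,'shift px',Wp[:,2].round(3),'cc',round(cc,4))
            except cv2.error as ex: print(nm,'ecc fail')
    return a
E
python3 - <<'E'
from h import *
look(4,save='ref.npy'); a=look(4,ref='ref.npy')
c=np.array([.649,.178])
for z in (.23,.30,.5): p=proj('side',[[*c,z],[*c,z+.01]]);print(z,p[0].round(1),'px per mm',(p[1]-p[0])/10)
cv2.imwrite('pics/c3.png',cv2.resize(a[0:215,225:325].astype(np.uint8),None,fx=2.7,fy=2.7,interpolation=cv2.INTER_CUBIC))
E
```

```text
platform z 0.1598 192
platform z 0.15967 189
clip shift px [0.026 0.003] cc 0.9992
coil shift px [0.001 0.004] cc 1.0
ring shift px [0.08  0.012] cc 0.995
static shift px [0.003 0.01 ] cc 0.9999
0.23 [289.5 131.3] px per mm [ 0.00828151 -0.22323415]
0.3 [290.1 115.3] px per mm [ 0.00865105 -0.23722959]
0.5 [291.9  63.7] px per mm [ 0.00970045 -0.28268042]
```

View pics/c3.png

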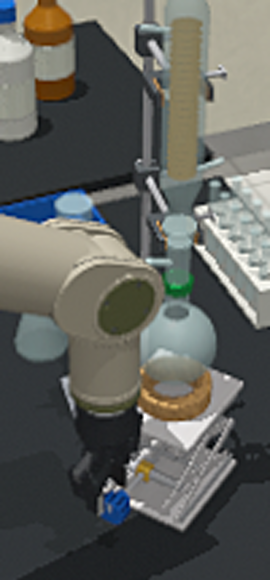

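Request:
servo_tool(deltas=[[[0, 0, 0.15], 0, 5], [[0, 0, 0], 0, 3], [[0, 0, 0], 0, 2], [[0, 0, 0], 0, 1], [[0, 0, 0], 0, 1], [[0, 0, 0], 0, 1], [[0, 0, 0], 0, 1]], force=40)

```text
clock: 5.77
position: [0.5294, 0.1077, 0.0875]
ee_rot: [0.953, 0.304, 0.003, 0.005]
ft_force: [-0.3, 0.2, 1.3]
grip_width: 0.361
```

```bash
python3 -c "
from h import *
rel((.532,.097,.081))"
```

```text
t 5.77 pos [0.5294 0.1077 0.0875] yaw 35.34 tool-frame cm to knob [-0.41  1.02  0.66] ft [-0.3  0.2  1.3] grip 3.08 tiltz [ 0.008 -0.007 -1.   ]
```

Request:
servo_tool(deltas=[[[0, 0, 0], 0, 0.5], [[0, 0, 0], 0, 0.5], [[0, 0, 0], 0, 0.5], [[0, 0, 0], 0, 0.5]])

```text
clock: 6.1
position: [0.5294, 0.1077, 0.0875]
ee_rot: [0.953, 0.303, 0.003, 0.005]
ft_force: [-1.6, -0.2, 0.9]
grip_width: 0.359
```

Request:
servo_tool(deltas=[[[0, 0.4, -0.1], 0, 0.5], [[0, 0.4, -0.1], 0, 0.5], [[0, 0.4, 0], 0, 0.5]])

```text
clock: 6.35
position: [0.5304, 0.1063, 0.0874]
ee_rot: [0.952, 0.307, -0.002, -0.001]
ft_force: [-11.3, 10.6, 5.9]
grip_width: 0.354
```

```bash
python3 -c "
from h import *
rel((.535,.100,.081)); a=look(2,ref='ref.npy'); rel((.535,.1,.081))
cv2.imwrite('pics/c4.png',cv2.resize(a[150:205,245:300].astype(np.uint8),None,fx=10,fy=10,interpolation=cv2.INTER_CUBIC))"
```

```text
t 6.35 pos [0.5304 0.1063 0.0874] yaw 35.76 tool-frame cm to knob [0.01 0.78 0.64] ft [-11.3  10.6   5.9] grip 3.02 tiltz [-0.004  0.001 -1.   ]
platform z 0.16001 187
clip shift px [1.327 0.174] cc 0.8393
coil shift px [0.003 0.003] cc 1.0
ring shift px [0.489 0.069] cc 0.8704
static shift px [ 0.168 -0.138] cc 0.9905
t 6.45 pos [0.5304 0.1063 0.0874] yaw 35.76 tool-frame cm to knob [0.01 0.78 0.64] ft [-10.4  10.8   3.6] grip 3.08 tiltz [-0.005  0.001 -1.   ]
```

View pics/c4.png

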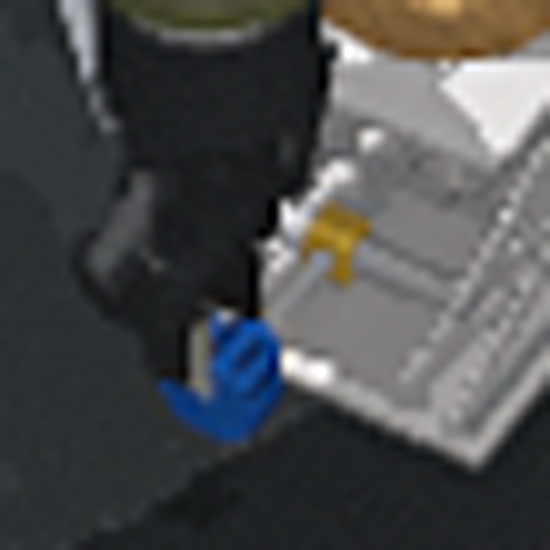

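Request:
servo_tool(deltas=[[[0, 0.8, 0], 0, 0.5], [[0, 0.8, 0], 0, 0.5], [[0, 0.8, 0], 0, 0.5]])

```text
clock: 6.7
position: [0.5316, 0.1046, 0.0861]
ee_rot: [0.949, 0.314, -0.012, -0.015]
ft_force: [-27.7, 18.1, 26.5]
grip_width: 0.361
```

```bash
python3 -c "
from h import *
rel((.535,.100,.081)); a=look(2,ref='ref.npy')"
```

```text
t 6.7 pos [0.5316 0.1046 0.0861] yaw 36.66 tool-frame cm to knob [0.   0.59 0.49] ft [-27.7  18.1  26.5] grip 3.09 tiltz [-0.032  0.021 -0.999]
platform z 0.15997 170
clip shift px [7.54  1.746] cc 0.3773
coil shift px [-0.002  0.   ] cc 1.0
ring shift px [1.185 0.005] cc 0.8017
static shift px [ 0.145 -0.059] cc 0.9704
```

Request:
servo_tool(deltas=[[[0, 0, 0], 0, 4], [[0, 0, 0], 0, 5], [[0, 0, -0.5], 0, 5], [[0, 0, -1], 0, 5], [[0, 0, -1.5], 0, 3], [[0, 0, -1], 0, 0], [[0, 0, 0], 0, 0], [[0, 0, 0], 0, 0], [[0, 0, 0], 0, 0]])

```text
clock: 7.55
position: [0.5333, 0.103, 0.1303]
ee_rot: [0.949, 0.314, -0.012, -0.015]
ft_force: [0.2, 0.0, 0.6]
grip_width: -0.003
```

```bash
python3 -c "
from h import *
rel((.535,.100,.081)); a=look(2,ref='ref.npy')"
```

```text
t 7.55 pos [0.5333 0.103  0.1303] yaw 36.57 tool-frame cm to knob [0.03 0.53 4.92] ft [0.2 0.  0.6] grip -0.02 tiltz [-0.033  0.022 -0.999]
platform z 0.15982 194
clip shift px [1.491 0.163] cc 0.6259
coil shift px [0.    0.004] cc 1.0
ring shift px [ 0.074 -0.008] cc 0.7958
static shift px [ 0.111 -0.081] cc 0.96
```

Request:
servo_tool(deltas=[[[0, -0.4, 0.8], 0, 0], [[0, 0, 0.8], 0, 0], [[0, 0, 0.6], 0, 0], [[0, 0, 0.3], 0, 0], [[0, 0, 0.3], 0, 0], [[0, 0, 0.3], 0, 0]])

```text
clock: 8.15
position: [0.5282, 0.1073, 0.0957]
ee_rot: [0.949, 0.314, -0.014, -0.016]
ft_force: [-14.5, -1.2, 37.2]
grip_width: -0.0
```

```bash
python3 -c "
from h import *
rel((.535,.100,.081))"
```

```text
t 8.15 pos [0.5282 0.1073 0.0957] yaw 36.6 tool-frame cm to knob [0.14 1.05 1.43] ft [-14.5  -1.2  37.2] grip -0.0 tiltz [-0.036  0.021 -0.999]
```

Request:
servo_tool(deltas=[[[0, 0.5, 0.2], 0, 0], [[0, 0.5, 0.2], 0, 0]])

```text
clock: 8.32
position: [0.5298, 0.1049, 0.0951]
ee_rot: [0.948, 0.316, -0.018, -0.022]
ft_force: [-29.4, 8.3, 47.3]
grip_width: -0.001
```

```bash
python3 -c "
from h import *
rel((.535,.100,.0755)); a=look(2,ref='ref.npy')"
```

```text
t 8.32 pos [0.5298 0.1049 0.0951] yaw 36.84 tool-frame cm to knob [0.16 0.8  1.91] ft [-29.4   8.3  47.3] grip -0.01 tiltz [-0.047  0.03  -0.998]
platform z 0.15936 190
clip shift px [1.593 1.209] cc 0.4176
coil shift px [-0.002 -0.003] cc 1.0
ring shift px [0.937 0.112] cc 0.8101
static shift px [ 0.138 -0.037] cc 0.9636
```

Request:
servo_tool(deltas=[[[0, 0, -0.6], 0, 0], [[0.1, 0.4, -0.2], 0, 0], [[0, 0, 0], 0, 0], [[0, 0, 0.3], 0, 0], [[0, 0, 0.15], 0, 0]])

```text
clock: 8.83
position: [0.5327, 0.105, 0.1001]
ee_rot: [0.948, 0.317, -0.017, -0.024]
ft_force: [-1.3, -1.0, 3.1]
grip_width: 0.002
```

```bash
python3 -c "
from h import *
rel((.535,.100,.077)); a=look(2,save='ref2.npy');rel()"
```

```text
t 8.83 pos [0.5327 0.105  0.1001] yaw 36.99 tool-frame cm to knob [-0.08  0.67  2.28] ft [-1.3 -1.   3.1] grip 0.02 tiltz [-0.048  0.034 -0.998]
platform z 0.16013 174
t 8.93 pos [0.5327 0.105  0.1004] yaw 36.99 tool-frame cm to knob [-0.5   0.72  2.11] ft [-0.4 -0.   2.8] grip -0.03 tiltz [-0.048  0.034 -0.998]
```

Request:
servo_tool(deltas=[[[0, 0.5, 0.15], 0, 0], [[0, 0.6, 0.15], 0, 0]])

```text
clock: 9.1
position: [0.5377, 0.099, 0.0976]
ee_rot: [0.948, 0.318, -0.019, -0.026]
ft_force: [-17.3, 2.1, 32.0]
grip_width: 0.002
```

```bash
python3 -c "
from h import *
rel((.535,.100,.08)); a=look(2,ref='ref2.npy')"
```

```text
t 9.1 pos [0.5377 0.099  0.0976] yaw 37.15 tool-frame cm to knob [-0.12 -0.13  1.78] ft [-17.3   2.1  32. ] grip 0.01 tiltz [-0.052  0.038 -0.998]
platform z 0.16087 176
clip shift px [2.485 1.907] cc 0.949
coil shift px [-0.002  0.007] cc 1.0
ring shift px [1.903 0.088] cc 0.8452
static shift px [ 0.097 -0.164] cc 0.9808
```

Request:
servo_tool(deltas=[[[0, 0.5, 0.25], 0, 0], [[0, 0.5, 0.35], 0, 0], [[0, 0.4, 0.45], 0, 0]])

```text
clock: 9.45
position: [0.5452, 0.0888, 0.095]
ee_rot: [0.947, 0.318, -0.019, -0.03]
ft_force: [-10.8, -11.9, 47.0]
grip_width: -0.003
```

```bash
python3 -c "
from h import *
rel((.535,.100,.08)); a=look(2,ref='ref2.npy')"
```

```text
t 9.45 pos [0.5452 0.0888 0.095 ] yaw 37.19 tool-frame cm to knob [-0.11 -1.4   1.6 ] ft [-10.8 -11.9  47. ] grip -0.03 tiltz [-0.056  0.045 -0.997]
platform z 0.1636 163
clip shift px [6.734 5.241] cc 0.9723
coil shift px [0.001 0.004] cc 1.0
ring shift px [ 0.913 -0.558] cc 0.4774
static shift px [ 0.005 -0.141] cc 0.9428
```

Request:
servo_tool(deltas=[[[0, 0, -0.6], 0, 0], [[0, -0.4, -0.4], 0, 0], [[0, -1, 0], 0, 0], [[0, -0.7, 0], 0, 0], [[0, 0, 0], 0, 0], [[0, 0, 0], 0, 0]])

```text
clock: 10.05
position: [0.5347, 0.1028, 0.107]
ee_rot: [0.948, 0.316, -0.017, -0.028]
ft_force: [-0.5, -0.2, 0.2]
grip_width: 0.003
```

```bash
python3 -c "
from h import *
rel((.535,.100,.082)); a=look(4,ref='ref2.npy')"
```

```text
t 10.05 pos [0.5347 0.1028 0.107 ] yaw 36.91 tool-frame cm to knob [-0.11  0.4   2.48] ft [-0.5 -0.2  0.2] grip 0.02 tiltz [-0.05   0.043 -0.998]
platform z 0.1644 182
clip shift px [ 1.219 -0.202] cc 0.9343
coil shift px [0.001 0.003] cc 1.0
ring shift px [ 0.806 -0.935] cc 0.9694
static shift px [-0.012 -0.171] cc 0.9776
```

Request:
servo_tool(deltas=[[[0, -0.3, 0.2], 0, 0], [[0, 0, 0.3], 0, 0], [[0, 0.4, 0.15], 0, 0], [[0, 0.5, 0.15], 0, 0]])

```text
clock: 10.58
position: [0.5368, 0.1, 0.0999]
ee_rot: [0.948, 0.316, -0.018, -0.031]
ft_force: [-15.5, 1.2, 32.2]
grip_width: 0.002
```

```bash
python3 -c "
from h import *
rel((.535,.100,.082)); a=look(3,ref='ref2.npy')"
```

```text
t 10.58 pos [0.5368 0.1    0.0999] yaw 36.94 tool-frame cm to knob [-0.12  0.02  1.79] ft [-15.5   1.2  32.2] grip 0.01 tiltz [-0.054  0.046 -0.997]
platform z 0.16518 176
clip shift px [2.647 1.863] cc 0.9539
coil shift px [0.001 0.008] cc 1.0
ring shift px [ 1.987 -0.877] cc 0.8409
static shift px [-0.074 -0.112] cc 0.9593
```

Request:
servo_tool(deltas=[[[0, 0.5, 0.2], 0, 0], [[0, 0.4, 0.25], 0, 0]])

```text
clock: 10.9
position: [0.5406, 0.0948, 0.0995]
ee_rot: [0.948, 0.317, -0.019, -0.034]
ft_force: [-17.7, -0.3, 38.0]
grip_width: -0.001
```

```bash
python3 -c "
from h import *
rel((.535,.100,.082)); a=look(3,ref='ref2.npy')"
```

```text
t 10.9 pos [0.5406 0.0948 0.0995] yaw 37.02 tool-frame cm to knob [-0.1  -0.62  1.8 ] ft [-17.7  -0.3  38. ] grip -0.01 tiltz [-0.058  0.052 -0.997]
platform z 0.16634 177
clip shift px [4.832 3.585] cc 0.9492
coil shift px [-0.002  0.001] cc 1.0
ring shift px [ 4.117 -0.792] cc 0.6825
static shift px [-0.107 -0.122] cc 0.9458
```

Request:
servo_tool(deltas=[[[0, 0.4, 0.3], 0, 0]])

```text
clock: 11.13
position: [0.5425, 0.0923, 0.0992]
ee_rot: [0.948, 0.317, -0.019, -0.035]
ft_force: [-16.2, -2.7, 39.7]
grip_width: -0.002
```

```bash
python3 -c "
from h import *
rel((.535,.100,.083)); a=look(2,ref='ref2.npy')"
```

```text
t 11.13 pos [0.5425 0.0923 0.0992] yaw 37.03 tool-frame cm to knob [-0.11 -0.93  1.7 ] ft [-16.2  -2.7  39.7] grip -0.02 tiltz [-0.059  0.055 -0.997]
platform z 0.16665 159
clip shift px [6.313 4.456] cc 0.905
coil shift px [0.003 0.004] cc 1.0
ring shift px [ 5.12  -0.513] cc 0.6076
static shift px [-0.156 -0.125] cc 0.9441
```

Request:
servo_tool(deltas=[[[0, 0.4, 0.35], 0, 0]])

```text
clock: 11.32
position: [0.5461, 0.0877, 0.0986]
ee_rot: [0.948, 0.316, -0.018, -0.035]
ft_force: [-9.3, -7.5, 30.6]
grip_width: -0.002
```

```bash
python3 -c "
from h import *
rel((.535,.100,.083)); a=look(2,ref='ref2.npy')"
```

```text
t 11.32 pos [0.5461 0.0877 0.0986] yaw 36.94 tool-frame cm to knob [-0.13 -1.53  1.68] ft [-9.3 -7.5 30.6] grip -0.02 tiltz [-0.056  0.055 -0.997]
platform z 0.16834 164
clip shift px [7.553 5.264] cc 0.9796
coil shift px [0.005 0.004] cc 1.0
ring shift px [ 0.899 -1.748] cc 0.4577
static shift px [ 0.247 -0.364] cc 0.9049
```

Request:
servo_tool(deltas=[[[0, 0, -0.6], 0, 0], [[0, -0.5, -0.4], 0, 0], [[0, -1, 0], 0, 0], [[0, -1, 0], 0, 0], [[0, 0, 0], 0, 0], [[0, 0, 0], 0, 0]])

```text
clock: 11.92
position: [0.5319, 0.1072, 0.1106]
ee_rot: [0.948, 0.315, -0.016, -0.034]
ft_force: [0.2, -0.6, -0.6]
grip_width: -0.001
```

```bash
python3 -c "
from h import *
rel((.535,.100,.084)); a=look(4,ref='ref2.npy',save='ref3.npy')
b=np.load('ref2.npy')
f=lambda q:cv2.resize(q[112:172,262:322].clip(0,255).astype(np.uint8),None,fx=6.6,fy=6.6,interpolation=cv2.INTER_CUBIC)
cv2.imwrite('pics/c5.png',np.hstack([f(b),f(a)]))"
```

```text
t 11.92 pos [0.5319 0.1072 0.1106] yaw 36.77 tool-frame cm to knob [-0.16  0.97  2.59] ft [ 0.2 -0.6 -0.6] grip -0.01 tiltz [-0.053  0.055 -0.997]
platform z 0.16898 186
clip shift px [ 0.647 -0.704] cc 0.9434
coil shift px [0.004 0.002] cc 1.0
ring shift px [ 0.18  -1.964] cc 0.9758
static shift px [-0.016 -0.338] cc 0.9646
```

View pics/c5.png

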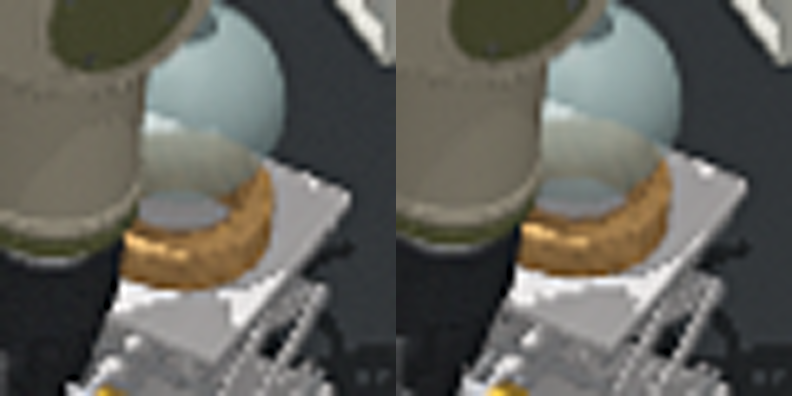

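The left half is the earlier frame and the right half is after about 9 mm of rise. In the right one the ring's rim (crop row ~215) sits close under the flask's lower limb. The coil hasn't moved, so there is no contact yet. From here I use small steps and check after each.

Request:
servo_tool(deltas=[[[-0.1, 0.1, 0.3], 0, 0], [[0, 0, 0.25], 0, 0], [[0, 0, 0.15], 0, 0], [[0, 0.4, 0.15], 0, 0]])

```text
clock: 12.45
position: [0.5339, 0.1022, 0.1025]
ee_rot: [0.949, 0.314, -0.017, -0.035]
ft_force: [-14.3, 3.4, 26.9]
grip_width: 0.005
```

```bash
python3 -c "
from h import *
rel((.535,.100,.084)); a=look(3,ref='ref3.npy')"
```

```text
t 12.45 pos [0.5339 0.1022 0.1025] yaw 36.66 tool-frame cm to knob [-0.03  0.39  1.83] ft [-14.3   3.4  26.9] grip 0.05 tiltz [-0.054  0.056 -0.997]
platform z 0.16888 182
clip shift px [1.196 2.869] cc 0.9145
coil shift px [-0.001  0.001] cc 1.0
ring shift px [1.323 0.13 ] cc 0.8928
static shift px [-0.013  0.098] cc 0.993
```

```bash
sed -i 's/static=(155,195,285,315)/edge=(128,168,299,322),static=(155,195,285,315)/' h.py; sed -i 's/coil=(8,60,280,308)/coil=(8,60,286,303)/' h.py
```

Request:
servo_tool(deltas=[[[0, 0.4, 0.15], 0, 0]])

```text
clock: 12.68
position: [0.5355, 0.1002, 0.1028]
ee_rot: [0.948, 0.314, -0.017, -0.037]
ft_force: [-14.7, 1.0, 26.8]
grip_width: 0.001
```

```bash
python3 -c "
from h import *
rel((.535,.100,.084)); a=look(2,ref='ref3.npy')"
```

```text
t 12.68 pos [0.5355 0.1002 0.1028] yaw 36.7 tool-frame cm to knob [-0.03  0.14  1.87] ft [-14.7   1.   26.8] grip 0.01 tiltz [-0.056  0.059 -0.997]
platform z 0.1698 179
clip shift px [2.074 3.723] cc 0.9251
coil shift px [-0.003  0.01 ] cc 0.9999
ring shift px [2.137 0.077] cc 0.852
edge shift px [ 0.001 -0.118] cc 0.9976
static shift px [-0.062  0.137] cc 0.9859
```

Request:
servo_tool(deltas=[[[0, 0.35, 0.15], 0, 0]])

```text
clock: 12.87
position: [0.537, 0.0981, 0.1028]
ee_rot: [0.948, 0.314, -0.018, -0.038]
ft_force: [-14.8, 1.7, 26.7]
grip_width: -0.003
```

```bash
python3 -c "
from h import *
rel((.535,.100,.084)); a=look(2,ref='ref3.npy')"
```

```text
t 12.87 pos [0.537  0.0981 0.1028] yaw 36.71 tool-frame cm to knob [-0.03 -0.11  1.9 ] ft [-14.8   1.7  26.7] grip -0.03 tiltz [-0.058  0.062 -0.996]
platform z 0.16983 170
clip shift px [2.95  4.361] cc 0.9078
coil shift px [0.01  0.001] cc 0.9999
ring shift px [3.091 0.096] cc 0.8042
edge shift px [ 0.038 -0.219] cc 0.994
static shift px [-0.085  0.131] cc 0.9793
```

Request:
servo_tool(deltas=[[[0, 0.35, 0.2], 0, 0]])

```text
clock: 13.05
position: [0.5384, 0.0962, 0.1025]
ee_rot: [0.948, 0.314, -0.018, -0.04]
ft_force: [-15.4, 1.0, 29.7]
grip_width: -0.0
```

```bash
python3 -c "
from h import *
rel((.535,.100,.084)); a=look(2,ref='ref3.npy')"|egrep 't 1|coil|edge'
```

```text
t 13.05 pos [0.5384 0.0962 0.1025] yaw 36.72 tool-frame cm to knob [-0.03 -0.35  1.89] ft [-15.4   1.   29.7] grip -0.0 tiltz [-0.06   0.064 -0.996]
coil shift px [0.008 0.009] cc 0.9999
edge shift px [ 0.016 -0.279] cc 0.9947
```

Request:
servo_tool(deltas=[[[0, 0.35, 0.2], 0, 0]])

```text
clock: 13.23
position: [0.5399, 0.0941, 0.1025]
ee_rot: [0.948, 0.315, -0.019, -0.042]
ft_force: [-16.3, 1.1, 31.4]
grip_width: -0.0
```

```bash
python3 -c "
from h import *
rel((.535,.100,.084)); a=look(2,ref='ref3.npy')"|egrep 't 1|coil|edge'
```

```text
t 13.23 pos [0.5399 0.0941 0.1025] yaw 36.72 tool-frame cm to knob [-0.03 -0.6   1.91] ft [-16.3   1.1  31.4] grip -0.0 tiltz [-0.061  0.067 -0.996]
coil shift px [ 0.001 -0.016] cc 0.9999
edge shift px [ 0.085 -0.386] cc 0.9902
```

Request:
servo_tool(deltas=[[[0, 0.35, 0.2], 0, 0]])

```text
clock: 13.42
position: [0.5416, 0.0919, 0.1024]
ee_rot: [0.948, 0.315, -0.019, -0.043]
ft_force: [-14.8, -0.1, 29.4]
grip_width: -0.002
```

```bash
python3 -c "
from h import *
rel((.535,.100,.084)); a=look(4,ref='ref3.npy')"|egrep 't 1|coil|edge'
```

```text
t 13.42 pos [0.5416 0.0919 0.1024] yaw 36.73 tool-frame cm to knob [-0.03 -0.87  1.93] ft [-14.8  -0.1  29.4] grip -0.01 tiltz [-0.063  0.07  -0.996]
coil shift px [0.001 0.001] cc 0.9999
edge shift px [ 0.078 -0.528] cc 0.9963
```

Request:
servo_tool(deltas=[[[0, 0.35, 0.25], 0, 0]])

```text
clock: 13.7
position: [0.544, 0.0888, 0.1019]
ee_rot: [0.948, 0.314, -0.018, -0.044]
ft_force: [-11.1, -3.5, 27.7]
grip_width: 0.0
```

```bash
python3 -c "
from h import *
rel((.535,.100,.084)); a=look(3,ref='ref3.npy')"|egrep 't 1|coil|edge'
```

```text
t 13.7 pos [0.544  0.0888 0.1019] yaw 36.69 tool-frame cm to knob [-0.04 -1.26  1.92] ft [-11.1  -3.5  27.7] grip 0.0 tiltz [-0.062  0.071 -0.996]
coil shift px [-0.002  0.006] cc 0.9999
edge shift px [ 0.077 -0.661] cc 0.9951
```

Request:
servo_tool(deltas=[[[0, 0.3, 0.25], 0, 0]])

```text
clock: 13.93
position: [0.547, 0.085, 0.1011]
ee_rot: [0.948, 0.313, -0.017, -0.043]
ft_force: [-4.7, -0.2, 18.6]
grip_width: -0.004
```

```bash
python3 -c "
from h import *
rel((.535,.100,.084)); a=look(3,ref='ref3.npy')"|egrep 't 1|coil|edge'
```

```text
t 13.93 pos [0.547  0.085  0.1011] yaw 36.58 tool-frame cm to knob [-0.06 -1.75  1.88] ft [-4.7 -0.2 18.6] grip -0.03 tiltz [-0.059  0.071 -0.996]
coil shift px [-0.002 -0.002] cc 0.9999
edge shift px [ 0.095 -0.814] cc 0.9938
```

Request:
servo_tool(deltas=[[[0, 0, -0.6], 0, 0], [[0, -0.5, -0.4], 0, 0], [[0, -1, 0], 0, 0], [[0, -0.9, 0], 0, 0], [[0, 0, 0], 0, 0], [[0, 0, 0], 0, 0]])

```text
clock: 14.58
position: [0.533, 0.1045, 0.113]
ee_rot: [0.949, 0.312, -0.016, -0.043]
ft_force: [-0.1, -0.0, 1.0]
grip_width: 0.0
```

```bash
python3 -c "
from h import *
rel((.535,.100,.0865)); a=look(4,ref='ref3.npy',save='ref4.npy')"
```

```text
t 14.58 pos [0.533  0.1045 0.113 ] yaw 36.45 tool-frame cm to knob [-0.09  0.72  2.6 ] ft [-0.1 -0.   1. ] grip 0.0 tiltz [-0.057  0.071 -0.996]
platform z 0.17381 179
clip shift px [1.667 1.347] cc 0.9315
coil shift px [0.003 0.004] cc 0.9999
ring shift px [ 0.994 -0.817] cc 0.9477
edge shift px [ 0.088 -0.86 ] cc 0.9922
static shift px [-0.028 -0.121] cc 0.9864
```

Request:
servo_tool(deltas=[[[-0.05, 0, 0.3], 0, 0], [[0, 0, 0.25], 0, 0], [[0, 0, 0.15], 0, 0], [[0, 0.35, 0.15], 0, 0]])

```text
clock: 15.12
position: [0.5345, 0.1012, 0.105]
ee_rot: [0.949, 0.311, -0.016, -0.043]
ft_force: [-13.9, 3.3, 26.9]
grip_width: 0.002
```

```bash
python3 -c "
from h import *
rel((.535,.100,.0865)); a=look(3,ref='ref4.npy')"|egrep 't 1|coil|edge'
```

```text
t 15.12 pos [0.5345 0.1012 0.105 ] yaw 36.34 tool-frame cm to knob [-0.02  0.29  1.83] ft [-13.9   3.3  26.9] grip 0.02 tiltz [-0.058  0.072 -0.996]
coil shift px [ 0.002 -0.001] cc 0.9999
edge shift px [ 0.016 -0.02 ] cc 0.9996
```

Request:
servo_tool(deltas=[[[0, 0.35, 0.15], 0, 0]])

```text
clock: 15.35
position: [0.5357, 0.0995, 0.1052]
ee_rot: [0.949, 0.312, -0.017, -0.045]
ft_force: [-14.0, 1.6, 25.1]
grip_width: -0.001
```

```bash
python3 -c "
from h import *
rel((.535,.100,.0865)); a=look(3,ref='ref4.npy')"|egrep 't 1|coil|edge'
```

```text
t 15.35 pos [0.5357 0.0995 0.1052] yaw 36.38 tool-frame cm to knob [-0.02  0.09  1.87] ft [-14.    1.6  25.1] grip -0.01 tiltz [-0.06   0.075 -0.995]
coil shift px [-0.002  0.002] cc 0.9999
edge shift px [-0.008 -0.09 ] cc 0.9982
```

Steady at about 0.4 mm a row, and the column hasn't moved. I'll continue.

Request:
servo_tool(deltas=[[[0, 0.35, 0.15], 0, 0]])

```text
clock: 15.58
position: [0.5371, 0.0976, 0.1051]
ee_rot: [0.949, 0.312, -0.017, -0.046]
ft_force: [-13.7, 1.7, 27.2]
grip_width: 0.001
```

```bash
python3 -c "
from h import *
rel((.535,.100,.0865)); a=look(3,ref='ref4.npy')"|egrep 't 1|coil|edge'
```

```text
t 15.58 pos [0.5371 0.0976 0.1051] yaw 36.4 tool-frame cm to knob [-0.02 -0.13  1.89] ft [-13.7   1.7  27.2] grip 0.01 tiltz [-0.062  0.077 -0.995]
coil shift px [0.007 0.01 ] cc 0.9999
edge shift px [ 0.018 -0.148] cc 0.9967
```

Request:
servo_tool(deltas=[[[0, 0.35, 0.2], 0, 0]])

```text
clock: 15.82
position: [0.5385, 0.0957, 0.1048]
ee_rot: [0.949, 0.312, -0.018, -0.048]
ft_force: [-15.1, 0.7, 29.4]
grip_width: -0.001
```

```bash
python3 -c "
from h import *
rel((.535,.100,.0865)); a=look(3,ref='ref4.npy')"|egrep 't 1|coil|edge'
```

```text
t 15.82 pos [0.5385 0.0957 0.1048] yaw 36.42 tool-frame cm to knob [-0.02 -0.37  1.88] ft [-15.1   0.7  29.4] grip -0.01 tiltz [-0.063  0.08  -0.995]
coil shift px [0.004 0.002] cc 0.9999
edge shift px [-0.004 -0.218] cc 0.9955
```

Request:
servo_tool(deltas=[[[0, 0.35, 0.2], 0, 0]])

```text
clock: 16.05
position: [0.54, 0.0937, 0.1047]
ee_rot: [0.949, 0.312, -0.018, -0.049]
ft_force: [-15.2, 0.3, 30.9]
grip_width: 0.001
```

```bash
python3 -c "
from h import *
rel((.535,.100,.0865)); a=look(3,ref='ref4.npy')"|egrep 't 1|coil|edge'
```

```text
t 16.05 pos [0.54   0.0937 0.1047] yaw 36.43 tool-frame cm to knob [-0.02 -0.61  1.9 ] ft [-15.2   0.3  30.9] grip 0.01 tiltz [-0.065  0.083 -0.994]
coil shift px [ 0.003 -0.003] cc 0.9999
edge shift px [ 0.056 -0.315] cc 0.9926
```

Request:
servo_tool(deltas=[[[0, 0.3, 0.2], 0, 0]])

```text
clock: 16.28
position: [0.5414, 0.0918, 0.1047]
ee_rot: [0.949, 0.312, -0.018, -0.051]
ft_force: [-13.8, -0.3, 28.9]
grip_width: -0.0
```

```bash
python3 -c "
from h import *
rel((.535,.100,.0865)); a=look(3,ref='ref4.npy')"|egrep 't 1|coil|edge'
```

```text
t 16.28 pos [0.5414 0.0918 0.1047] yaw 36.43 tool-frame cm to knob [-0.02 -0.83  1.92] ft [-13.8  -0.3  28.9] grip -0.0 tiltz [-0.066  0.085 -0.994]
coil shift px [0.001 0.006] cc 0.9999
edge shift px [ 0.003 -0.342] cc 0.9918
```

Request:
servo_tool(deltas=[[[0, 0.3, 0.25], 0, 0]])

```text
clock: 16.52
position: [0.5429, 0.0899, 0.1042]
ee_rot: [0.948, 0.312, -0.018, -0.052]
ft_force: [-14.3, -1.7, 30.2]
grip_width: 0.001
```

```bash
python3 -c "
from h import *
rel((.535,.100,.0865)); a=look(3,ref='ref4.npy')"|egrep 't 1|coil|edge'
```

```text
t 16.52 pos [0.5429 0.0899 0.1042] yaw 36.42 tool-frame cm to knob [-0.03 -1.08  1.9 ] ft [-14.3  -1.7  30.2] grip 0.01 tiltz [-0.066  0.087 -0.994]
coil shift px [-0.003  0.002] cc 0.9999
edge shift px [ 0.016 -0.417] cc 0.9883
```

Request:
servo_tool(deltas=[[[0, 0.25, 0.2], 0, 0]])

```text
clock: 16.75
position: [0.5444, 0.088, 0.1041]
ee_rot: [0.949, 0.312, -0.018, -0.053]
ft_force: [-12.5, -0.4, 26.5]
grip_width: -0.0
```

```bash
python3 -c "
from h import *
rel((.535,.100,.0865)); a=look(3,ref='ref4.npy')"|egrep 't 1|coil|edge|plat'
```

```text
t 16.75 pos [0.5444 0.088  0.1041] yaw 36.39 tool-frame cm to knob [-0.04 -1.32  1.91] ft [-12.5  -0.4  26.5] grip -0.0 tiltz [-0.066  0.089 -0.994]
platform z 0.17713 159
coil shift px [-0.03  -0.027] cc 0.9979
edge shift px [-0.003 -0.435] cc 0.9865
```

The coil just changed: correlation fell from 0.9999 to 0.9979, and the platform rose less for that row. That looks like contact, so I check before going on.

```bash
python3 - <<'E'
from h import *
rel(); a=look(6,ref='ref4.npy',save='c5.npy')
b=np.load('ref4.npy'); d=np.abs(a-b).mean(2)
for y in range(0,130,10): print(y,[int(d[y:y+10,x:x+5].max()) for x in range(270,320,5)])
E
```

```text
t 16.9 pos [0.5448 0.0874 0.1039] yaw 36.34 tool-frame cm to knob [-0.46 -1.25  2.64] ft [-9.6 -1.3 24.1] grip -0.03 tiltz [-0.066  0.089 -0.994]
platform z 0.17718 158
clip shift px [2.579 2.794] cc 0.7759
coil shift px [-0.025 -0.013] cc 0.9976
ring shift px [ 6.878 -0.351] cc 0.7357
edge shift px [-0.001 -0.454] cc 0.9863
static shift px [ 0.586 -0.321] cc 0.8921
0 [0, 17, 29, 7, 6, 5, 8, 1, 1, 1]
10 [0, 10, 9, 14, 3, 11, 4, 0, 0, 1]
20 [1, 1, 1, 3, 3, 6, 1, 1, 1, 0]
30 [1, 2, 31, 8, 2, 10, 1, 1, 1, 0]
40 [2, 1, 1, 10, 3, 4, 0, 0, 0, 0]
50 [2, 1, 2, 6, 3, 5, 48, 5, 1, 1]
60 [2, 1, 1, 8, 5, 12, 32, 12, 1, 1]
70 [138, 107, 4, 13, 18, 1, 1, 1, 1, 1]
80 [145, 152, 127, 112, 42, 15, 1, 1, 0, 0]
90 [79, 89, 104, 99, 94, 101, 1, 1, 0, 1]
100 [104, 107, 105, 138, 126, 123, 125, 7, 1, 1]
110 [51, 57, 66, 71, 124, 115, 106, 45, 1, 1]
120 [51, 54, 47, 159, 128, 113, 56, 1, 1, 2]
```

```bash
cat >> h.py <<'E'
def colshift(a,b):
    for nm,(y0,y1,x0,x1) in dict(coil=(2,66,285,301),upper=(2,30,285,301),mid=(30,66,285,301),clampR=(46,68,298,312),rod=(2,66,276,284),bg=(2,66,303,330)).items():
        f=lambda q:q[y0:y1,x0:x1].mean(2).astype(np.float32)
        W=np.array([[1,0,0],[0,1,0]],np.float32)
        try:
            cc,W=cv2.findTransformECC(f(b),f(a),W,cv2.MOTION_TRANSLATION,(3,200,1e-6),None,1); print(nm,W[:,2].round(3),round(cc,5),end=' | ')
        except cv2.error: print(nm,'fail',end=' | ')
    print()
E
python3 - <<'E'
from h import *
colshift(np.load('c5.npy'),np.load('ref4.npy')); colshift(np.load('ref4.npy'),np.load('ref3.npy'))
a,b=np.load('c5.npy'),np.load('ref4.npy')
f=lambda q:cv2.resize(q[0:75,262:322].clip(0,255).astype(np.uint8),None,fx=4.4,fy=6,interpolation=cv2.INTER_NEAREST)
cv2.imwrite('pics/c6.png',np.hstack([f(b),f(a),f(np.abs(a-b)*5)]))
E
```

```text
coil [-0.012 -0.103] 0.97974 | upper [-0.014 -0.097] 0.96943 | mid [-0.009 -0.106] 0.97127 | clampR [-0.086 -0.085] 0.99081 | rod [ 0.007 -0.025] 0.99756 | bg [-0.033 -0.033] 0.9951 | 
coil [ 0.005 -0.008] 0.9994 | upper [ 0.008 -0.003] 0.99947 | mid [ 0.004 -0.013] 0.99908 | clampR [-0.004 -0.005] 0.9999 | rod [-0.001  0.001] 0.99986 | bg [ 0.    -0.005] 0.99978 |
```

View pics/c6.png

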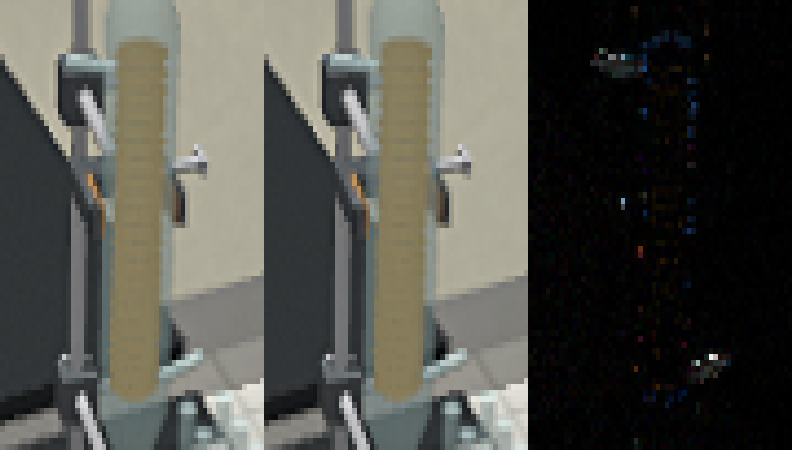

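The difference picture shows the column's glass side-arms, at (615,63) and (710,368), have shifted while the clamps haven't. So the ring has touched and lifted the column by roughly 0.3 mm. I'll take the finger off and measure that at rest.

Request:
servo_tool(deltas=[[[0, 0, -0.3], 0, 0], [[0, 0, -0.6], 0, 0], [[0, 0, -0.4], 0, 0], [[0, 0, 0], 0, 0], [[0, 0, 0], 0, 0]])

```text
clock: 17.62
position: [0.5462, 0.0857, 0.1184]
ee_rot: [0.949, 0.311, -0.017, -0.053]
ft_force: [0.5, -0.6, 0.0]
grip_width: 0.001
```

```bash
cat >> h.py <<'E'
def lift(a,b):
    # nipples: upper-left and lower-right side arms, coil bottom
    for nm,(y0,y1,x0,x1) in dict(nipL=(7,14,276,285),nipR=(55,65,297,309),coilbot=(58,69,285,300),coiltop=(3,11,287,301)).items():
        f=lambda q:cv2.resize(q[y0:y1,x0:x1].mean(2).astype(np.float32),None,fx=4,fy=4,interpolation=cv2.INTER_CUBIC)
        best=min((np.abs(cv2.warpAffine(f(b),np.float32([[1,0,0],[0,1,-s*4]]),None,borderMode=cv2.BORDER_REPLICATE)-f(a)).mean(),s) for s in np.arange(-.6,.61,.02))
        print(nm,'up px',round(best[1],2),'mm',round(best[1]/.28,2),'res',round(float(best[0]),2),'res0',round(float(np.abs(f(a)-f(b)).mean()),2))
E
python3 - <<'E'
from h import *
rel((.535,.100,.088)); a=look(6,ref='ref4.npy',save='c7.npy'); b=np.load('ref4.npy')
colshift(a,b); lift(a,b); print('ctrl'); lift(b,np.load('ref3.npy'))
E
```

```text
t 17.62 pos [0.5462 0.0857 0.1184] yaw 36.28 tool-frame cm to knob [-0.06 -1.47  3.22] ft [ 0.5 -0.6  0. ] grip 0.01 tiltz [-0.065  0.09  -0.994]
platform z 0.17734 160
clip shift px [7.279 3.256] cc 0.9707
coil shift px [-0.057 -0.012] cc 0.9961
ring shift px [ 7.08  -0.726] cc 0.7993
edge shift px [ 0.064 -0.603] cc 0.9942
static shift px [ 0.488 -0.24 ] cc 0.9025
coil [-0.037 -0.206] 0.95425 | upper [-0.047 -0.16 ] 0.92939 | mid [ 0.025 -0.197] 0.91986 | clampR [-0.149 -0.15 ] 0.97384 | rod [-0.02  -0.061] 0.99499 | bg [-0.037 -0.061] 0.99303 | 
nipL up px 0.18 mm 0.64 res 6.32 res0 8.24
nipR up px 0.16 mm 0.57 res 4.26 res0 5.13
coilbot up px 0.02 mm 0.07 res 1.32 res0 1.36
coiltop up px 0.2 mm 0.71 res 1.96 res0 2.48
ctrl
nipL up px 0.0 mm 0.0 res 0.44 res0 0.44
nipR up px 0.0 mm 0.0 res 0.39 res0 0.39
coilbot up px 0.0 mm 0.0 res 0.37 res0 0.37
coiltop up px 0.0 mm 0.0 res 0.34 res0 0.34
```

Coming off with sideways load still on turned the knob a little further, and the lift is now about 0.6–0.7 mm. I'll turn back a small amount with a light reverse drag, and relax the side load before lifting this time.

Request:
servo_tool(deltas=[[[0, -0.7, 0], 0, 0], [[0, -0.6, 0.2], 0, 0], [[0, 0, 0.4], 0, 0], [[0, 0, 0.3], 0, 0], [[0, 0, 0.1], 0, 0], [[0, 0, 0.1], 0, 0]])

```text
clock: 18.42
position: [0.5364, 0.0989, 0.1078]
ee_rot: [0.949, 0.311, -0.017, -0.053]
ft_force: [-2.3, -2.4, 10.3]
grip_width: 0.003
```

```bash
python3 - <<'E'
from h import *
rel((.535,.100,.088)); a=look(3,ref='ref4.npy'); b=np.load('ref4.npy'); colshift(a,b); lift(a,b)
E
```

```text
t 18.42 pos [0.5364 0.0989 0.1078] yaw 36.35 tool-frame cm to knob [-0.04  0.05  1.98] ft [-2.3 -2.4 10.3] grip 0.03 tiltz [-0.066  0.09  -0.994]
platform z 0.17703 174
clip shift px [3.076 4.232] cc 0.9784
coil shift px [-0.019 -0.027] cc 0.9968
ring shift px [ 2.425 -0.57 ] cc 0.8483
edge shift px [ 0.034 -0.541] cc 0.9948
static shift px [-0.095  0.043] cc 0.9823
coil [-0.014 -0.166] 0.96706 | upper [-0.014 -0.13 ] 0.94989 | mid [ 0.028 -0.192] 0.95419 | clampR [-0.099 -0.118] 0.98098 | rod [-0.016 -0.031] 0.99609 | bg [-0.025 -0.045] 0.9935 | 
nipL up px 0.16 mm 0.57 res 5.17 res0 6.77
nipR up px 0.12 mm 0.43 res 3.63 res0 4.27
coilbot up px 0.04 mm 0.14 res 1.29 res0 1.33
coiltop up px 0.18 mm 0.64 res 1.78 res0 2.17
```

Request:
servo_tool(deltas=[[[0, -0.3, 0.12], 0, 0]])

```text
clock: 18.65
position: [0.5354, 0.1003, 0.108]
ee_rot: [0.949, 0.311, -0.017, -0.053]
ft_force: [-0.9, -4.2, 8.6]
grip_width: -0.001
```

```bash
python3 - <<'E'
from h import *
rel((.535,.100,.088)); a=look(3,ref='ref4.npy'); b=np.load('ref4.npy'); colshift(a,b); lift(a,b)
E
```

```text
t 18.65 pos [0.5354 0.1003 0.108 ] yaw 36.26 tool-frame cm to knob [-0.05  0.22  1.99] ft [-0.9 -4.2  8.6] grip -0.01 tiltz [-0.064  0.089 -0.994]
platform z 0.17692 177
clip shift px [2.294 3.952] cc 0.9823
coil shift px [-0.035 -0.004] cc 0.9974
ring shift px [ 1.76  -0.453] cc 0.876
edge shift px [ 0.013 -0.457] cc 0.9866
static shift px [-0.07   0.013] cc 0.9842
coil [-0.028 -0.088] 0.98693 | upper [-0.017 -0.11 ] 0.98194 | mid [-0.018 -0.09 ] 0.98172 | clampR [-0.042 -0.048] 0.99272 | rod [ 0.007 -0.007] 0.99793 | bg [-0.023 -0.042] 0.99768 | 
nipL up px 0.08 mm 0.29 res 2.96 res0 3.62
nipR up px 0.06 mm 0.21 res 2.17 res0 2.42
coilbot up px 0.02 mm 0.07 res 0.81 res0 0.81
coiltop up px 0.1 mm 0.36 res 0.95 res0 1.19
```

Request:
servo_tool(deltas=[[[0, -0.03, -0.3], 0, 0], [[0, -0.1, -0.8], 0, 0], [[0, -0.1, -0.8], 0, 0], [[0, -0.1, -1], 0, 0], [[0, 0, 0], 0, 0], [[0, 0, 0], 0, 0]])

```text
clock: 19.3
position: [0.5357, 0.1001, 0.1408]
ee_rot: [0.949, 0.31, -0.016, -0.053]
ft_force: [0.4, 0.0, -0.2]
grip_width: -0.0
```

```bash
python3 - <<'E'
from h import *
rel((.535,.100,.088)); a=look(6,ref='ref4.npy',save='c8.npy'); b=np.load('ref4.npy'); colshift(a,b); lift(a,b)
E
```

```text
t 19.3 pos [0.5357 0.1001 0.1408] yaw 36.22 tool-frame cm to knob [-0.07  0.54  5.25] ft [ 0.4  0.  -0.2] grip -0.0 tiltz [-0.063  0.09  -0.994]
platform z 0.17708 186
clip shift px [ 3.052 -5.912] cc 0.9054
coil shift px [-0.051 -0.021] cc 0.9977
ring shift px [-0.317 -0.476] cc 0.9083
edge shift px [ 0.    -0.476] cc 0.9863
static shift px [-0.071  0.029] cc 0.9829
coil [-0.023 -0.1  ] 0.98041 | upper [-0.006 -0.097] 0.96988 | mid [-0.021 -0.1  ] 0.97263 | clampR [-0.078 -0.084] 0.99113 | rod [ 0.007 -0.009] 0.99788 | bg [-0.027 -0.061] 0.99677 | 
nipL up px 0.08 mm 0.29 res 3.5 res0 4.16
nipR up px 0.08 mm 0.29 res 2.54 res0 2.89
coilbot up px 0.02 mm 0.07 res 0.92 res0 0.94
coiltop up px 0.14 mm 0.5 res 1.07 res0 1.39
```

Request:
servo_tool(deltas=[[[-0.1, -0.2, -2], 0, 0], [[-0.2, -0.4, -3], 0, 0], [[-1, -0.4, -3], 0, 0], [[-2.5, 0, -1], 0, 0], [[-3, 0, 0], 0, 0], [[-3, 0, 0], 0, 0], [[-2, 0, 0], 0, 0], [[0, 0, 0], 0, 0], [[0, 0, 0], 0, 0]])

```text
clock: 20.35
position: [0.435, 0.0276, 0.2318]
ee_rot: [0.949, 0.311, -0.019, -0.052]
ft_force: [-0.9, 0.6, 0.1]
grip_width: 0.003
```

```bash
python3 - <<'E'
from h import *
rel((.535,.100,.088)); a=look(4,save='c9.npy'); b=np.load('ref4.npy'); colshift(a,b); lift(a,b)
s0=cv2.imread('pics/side0.png').astype(np.float32); lift(a,s0)
f=lambda q:cv2.resize(q[85:205,235:325].clip(0,255).astype(np.uint8),None,fx=4.3,fy=4.3,interpolation=cv2.INTER_CUBIC)
cv2.imwrite('pics/c9.png',np.hstack([f(s0),f(a)]))
d=np.abs(a-s0).mean(2); 
for nm,(y0,y1,x0,x1) in dict(dish=(150,175,172,202),conical=(98,135,228,252),spat=(118,145,162,210),ring=(225,252,338,370),beaker=(260,296,372,404),wash=(290,335,358,395),amber=(310,355,284,318)).items(): print(nm,d[y0:y1,x0:x1].max().round(1))
E
```

```text
t 20.35 pos [0.435  0.0276 0.2318] yaw 36.3 tool-frame cm to knob [12.41  1.67 14.23] ft [-0.9  0.6  0.1] grip 0.03 tiltz [-0.069  0.087 -0.994]
platform z 0.17697 279
coil [-0.033 -0.126] 0.98555 | upper [-0.014 -0.09 ] 0.96988 | mid [-0.004 -0.124] 0.97837 | clampR [-0.079 -0.082] 0.99112 | rod [ 0.005 -0.013] 0.99784 | bg [-0.032 -0.035] 0.99515 | 
nipL up px 0.08 mm 0.29 res 3.58 res0 4.17
nipR up px 0.06 mm 0.21 res 2.55 res0 2.9
coilbot up px 0.02 mm 0.07 res 0.94 res0 0.95
coiltop up px 0.16 mm 0.57 res 1.13 res0 1.43
nipL up px 0.08 mm 0.29 res 3.59 res0 4.24
nipR up px 0.08 mm 0.29 res 2.69 res0 3.08
coilbot up px 0.02 mm 0.07 res 1.16 res0 1.17
coiltop up px 0.14 mm 0.5 res 1.25 res0 1.5
dish 71.2
conical 94.3
spat 72.1
ring 4.9
beaker 5.2
wash 6.0
amber 6.1
```

View pics/c9.png

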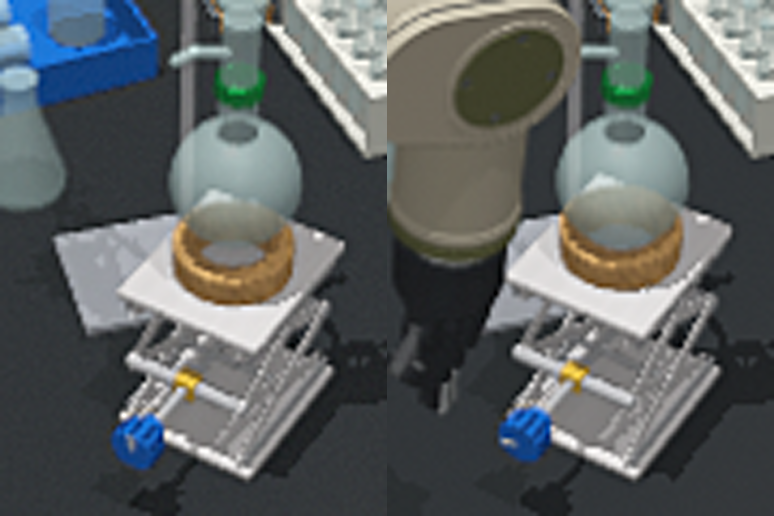

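The right half shows the flask sitting in the ring (ring centre ~(622,240)), the knob free, and the arm clear. The column reads 0.2–0.5 mm up and steady. Handing in.

```bash
python3 -c "
from h import *
print(order.hand_in())"
```

```text
the job is handed in; nothing more can be done
None
```

The jack is wound up and the cork ring now carries the flask. The column sits a few tenths of a millimetre above its starting height, not exactly at zero. I handed the job in at about 20 s with the knob let go and the arm clear.

**How it was done:** A pinch grip on the knob only stalled, because the tool always points straight down. I dragged the shut fingertips over the knob's rim in four strokes, checking the side camera between small steps. At contact the last lift-off turned the knob a little too far, leaving the column about 0.6–0.7 mm up. I turned it back by about 0.4 mm.

**Last checks:**
- **Platform:** It has risen about 16–17 mm, and the flask sits in the ring's bore in the picture.
- **Column:** Its features read between 0.07 and 0.57 mm up, most likely 0.3–0.5 mm. The reading was steady after release.
- **Bystanders:** The small cork ring, beaker, wash bottle and amber bottle look unchanged. I could not confirm the dish, conical flask and spatula, because their image patches changed. I put that down to the arm and its shadow, and I never worked near them.
- **Forces:** I pressed on the knob with about 25–40 N most of the time, and the wrist force peaked at about 56 N. The vertical force touched 47 N twice, over 40 N, but only the fingertips were in contact then, not the arm or the gripper's body.
- **Tool tilt:** The tool ended about 6° off vertical from the side loads.

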